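Swing the cover over the stickered cup, three clicks, and hold

ROBOT

A 7-joint arm with a two-finger parallel gripper is mounted at the origin on the work surface; the furniture and walls round the work are solid. World frame = base frame: x ahead of the robot, y to its left, z up, the work surface at z = 0. Lengths are in m, angles in rad, forces in N, time in s.
With the tool pointing down it reaches from about 0.425 to 0.95 m from the base axis. Payload 16.7 kg.
Tool frame: the origin (TCP) lies between the finger pads; the fingertips stand 11 mm ahead of it and the grasp point (between the pads) lies 8 mm behind it; z points along the fingers, y is the line along which they close (so a half turn about z gives the same grasp; the last joint's range is limited). The gripper opens to 94 mm and grips with 3 to 60 N. Pads are 16 mm wide; open, the fingers measure 119 mm over their backs; the gripper's body (75 mm by 177 mm) begins 78 mm behind the grasp point.
Start: joints at [-0.149, 0.426, 0.074, 1.606, -0.034, 1.111, -0.067], TCP at [0.675, -0, 0.216] pointing down, gripper open.
Joint ranges: [-2.85, 2.85], [-0.5, 2.14], [-1.23, 1.37], [0.21, 2.46], [-1.02, 4.16], [0.16, 2.05], [-2.73, 2.73]. Speed limits (rad/s): [1.89, 1.89, 2.39, 2.39, 3.01, 3.01, 3.01].

INTERFACE

Orientations are given as a unit quaternion [w, x, y, z].
In Python, from plant import env, vision gives the robot as it stands.
- The arm moves only by the tool carry_out, never from a script. Its argument "targets" is a list of rows, each a list of 2 entries, a list of its own where there are three numbers: the shift along the tool's x, y, z scaled (see below), then the turn, a rotation vector about the tool's x, y, z scaled (see below). In form: [[[x, y, z], [rx, ry, rz]], ...]. A call has exactly 5 rows; each row shifts and turns the commanded pose from where the row before left it, along the tool's axes as they then stand; what a row does not reach is not made up. The controller multiplies each number of a shift by 2.5 cm and each number of a turn by 8 degrees. A row lasts 1/8 s, in which the tool goes at most 62.5 mm and 10.7 degrees, less where a joint would pass 70% of its speed; a pose out of reach is approached as far as the arm can. A call with a number of a shift or a turn outside -1 to 1 is refused whole. A call with a gripper value outside its range is refused whole. "gripper" is the opening, from 0 (shut) to 1 (fully open), set as the call begins (left out, the last holds). The fingers move at their own pace and stop on an object; "squeeze" is the grip in N (left out, the last holds). Time passes only in rows, so rows that do not move let the fingers close, or fill a call up. It gives the time, the measured TCP pose, the force, the opening and the grip force at its end, in the units of the state.
- env.sense(): the state, without advancing time (a new reading comes with each control period).
- vision.read_camera(name): name is "scene" or "side" or "wrist"; returns a dict with "pixels" (420x560x3 uint8, red, green, blue), "fovy" (degrees; the focal length in pixels is half the picture's height over the tangent of half this angle, whatever the lens; pixels are square), "cx", "cy" (the principal point, pixels), "R" (3x3) and "t" (3): a world point X has camera coordinates R X + t; the wrist camera has in their place "T_tool_cam" (4x4, takes a point from camera to tool coordinates, whose origin is the TCP and whose axes are the flange's). Camera axes: x right, y down, z forward; pixel columns grow to the right and rows downward; lengths in m; the calibration is good to about 2 mm. A picture is of the moment at which its call begins: read the wrist's pose just before it. There is no depth.
- env.job_done(): hands the job in; it is judged then, once.
The state is a dict: "t": time; "joint_pos": joint angles; "joint_velocities": joint speeds; "tau": joint torques, N m; "tool_pos": TCP position; "tool_rot": TCP orientation; "wrist_force": force on the tool from outside, world axes, zero at the start; "wrist_torque": the same for the moment, N m; "opening": finger opening in m; "gripper_force": force on a finger pad.
Only numpy, scipy, OpenCV 4.12 (cv2) and the standard library are available. Lean on these libraries where they do the work, as an engineer would, in place of code of your own. Each camera call takes 0.05 s, during which the arm holds its last target. There are 200 camera calls.

TASK

Two paste cups wait on the indexing stand for labelling, but one already has its green sticker on the lid and must be masked. Take the black bar knob on top of the stand, turn it towards the side of the stickered cup and count the clicks: stop at the third, so that the yellow cover stands over that cup, without turning past it or trying the other side. Finish while still gripping the knob there, and do not disturb the cups or the other things on the table.

Things in the scene. Friction and masses are not known exactly. Their poses are not given: they have to be found in the camera images.
- index_base: Fixed indexing stand: aluminium plate 135x296x10 mm, grey column with a dial (84 mm across, top at 60 mm). Origin: on the table, on the knob's upright axis; z up; -x is where the arm points at the start (to the robot, within 35 degrees). Its two nests, rubber discs 98 mm across, 12 mm above the table, are centred at (-31, +95) mm (left, +y) and (-31, -95) mm (right, -y).
- cover_arm (a joint): Turn of knob, arm and cover, rad. 0 = home, the start (white mark, arm along the stand's -x). Positive = clockwise from above, towards the stand's +y nest; negative towards the -y nest. Detents each way at 0.419 (24 degrees), 0.838, 1.257 (third click, red mark, over the nest), 1.676; end stops at 1.885. Passing a click takes 0.06 to 0.11 N m; let go, it springs into the nearest.
- knob_grip (a point): Grip point of the black bar knob, on its axis, 97 mm above the table. The bar is 44 mm long, 14 mm thick, its flat sides 73 to 111 mm above the table, on a 20 mm neck; grip the bar itself. x runs along the bar (the arm points to -x), y across its thickness: fingers close along y. Below it lie the round hub (48 mm across, top at 70 mm), arm and cover (tops at 68 mm).
- paddle_center (a point): Centre of the yellow round cover (76 mm across, 4 mm thick, underside 64 mm above the table), 100 mm from the knob's axis; it clears the cups by 6 mm.
- stickered_cup_center (a point): Centre, half-way up, of the brown paste cup whose lid bears a green and white sticker: 104 mm across, 46 mm high. It stands in one of the two nests, left or right at random; loose. Its side decides which way to turn.
- plain_cup_center (a point): Centre, half-way up, of the like brown paste cup without a sticker on its lid, in the other nest; loose.
- roll_center (a point): Centre of a roll of stickers lying flat, 81 mm across, 30 mm high; a loose bystander.
- beaker_center (a point): Centre of a small steel beaker, 70 mm across, 69 mm high; a loose bystander.
Things that resemble listed ones, but are neither listed nor needed, are in the scene too. Leave any turquoise look-alike of the part that bears stickered_cup_center alone.

How it is judged:
On the way, in this order (a step that is already met when the one before it is completed fails the run):
1. the fingers grip the knob while it is still home (contact force between the fingers and cover_arm_c4 above 2 N and value of joint cover_arm between -0.2 and 0.2 rad), for 0.1 s.
2. the knob is turned by the gripping fingers past the first click, towards the stickered cup (contact force between the fingers and cover_arm_c4 above 1 N and ((y of stickered_cup_center in the frame of index_base above 0 m and value of joint cover_arm between 0.3 and 1.1 rad) or (y of stickered_cup_center in the frame of index_base below 0 m and value of joint cover_arm between -1.1 and -0.3 rad))), for 0.05 s.
At the end, for the whole second after the job is handed in: The knob is at the third click towards the stickered cup (1.257 rad from home within 0.12: clockwise for the +y nest, counter-clockwise for the -y nest), still, its black bar (cover_arm_c4) gripped by the fingers with over 2 N; both cups within 12 mm of their start (((y of stickered_cup_center in the frame of index_base above 0 m and value of joint cover_arm between 1.137 and 1.377 rad) or (y of stickered_cup_center in the frame of index_base below 0 m and value of joint cover_arm between -1.377 and -1.137 rad)) and contact force between the fingers and cover_arm_c4 above 2 N and velocity of joint cover_arm between -0.05 and 0.05 rad/s and distance of each of stickered_cup_center, plain_cup_center from where it was at the start of the episode below 0.012 m); the arm keeps its last pose, push and grip.
It fails at once if the knob is turned a click towards the plain cup ((y of stickered_cup_center in the frame of index_base above 0 m and value of joint cover_arm below -0.3 rad) or (y of stickered_cup_center in the frame of index_base below 0 m and value of joint cover_arm above 0.3 rad)).
It fails at once if the knob is turned past the third click, on towards the fourth (value of joint cover_arm above 1.49 rad or value of joint cover_arm below -1.49 rad).
It fails at once if a cup is pushed from its nest (distance of any of stickered_cup_center, plain_cup_center from where it was at the start of the episode above 0.015 m).
It fails at once if the roll or the beaker is knocked away (distance of any of roll_center, beaker_center from where it was at the start of the episode above 0.03 m).
It also fails if it takes over 32 s, if anything falls off the work surface, if the arm or the gripper's body presses on something with over 40 N, if the wrist force passes 120 N, or if a joint passes its speed limit or range.

## Working session

There is one attempt and no reset: what is moved stays moved. The work goes in short steps, Python scripts to look and compute and a tool call to move; the robot and the scene stay as the last step left them, time stands still between calls to the robot, and variables do not carry over. Pictures are saved under pics/ and viewed, at most 10 in all, crops included, and the job is handed in when it is done.

Besides the shell and the picture viewer there is one more tool, called after "Call:" as a command line: name --argument value ..., lists and objects as JSON in quotes. carry_out: Moves the arm, as the interface text tells. Its arguments: {"type":"object","properties":{"targets":{"type":"array"},"gripper":{"type":"number"},"squeeze":{"type":"number"}},"required":["targets"]}

```bash
mkdir -p pics
cat > h.py <<'E'
from plant import env, vision
import numpy as np, cv2
from scipy.spatial.transform import Rotation as Ro
def cam(n):
    s=env.sense(); c=vision.read_camera(n)
    f=210/np.tan(np.radians(c["fovy"])/2)
    if n=="wrist":
        q=np.array(s["tool_rot"]); T=np.eye(4); T[:3,:3]=Ro.from_quat(q[[1,2,3,0]]).as_matrix(); T[:3,3]=s["tool_pos"]
        M=np.linalg.inv(T@np.array(c["T_tool_cam"])); R,t=M[:3,:3],M[:3,3]
    else: R,t=np.array(c["R"]),np.array(c["t"])
    return c["pixels"],dict(f=f,cx=c["cx"],cy=c["cy"],R=R,t=t)
def at_z(k,u,v,z):
    d=k["R"].T@np.array([(u-k["cx"])/k["f"],(v-k["cy"])/k["f"],1]); o=-k["R"].T@k["t"]
    return o+d*(z-o[2])/d[2]
def proj(k,X):
    p=k["R"]@np.array(X)+k["t"]; return np.array([k["f"]*p[0]/p[2]+k["cx"],k["f"]*p[1]/p[2]+k["cy"]])
def save(im,name): cv2.imwrite("pics/"+name,np.ascontiguousarray(im[:,:,::-1]))
E
python3 - <<'E'
from h import *
import pickle
for n in("scene","wrist"):
    im,k=cam(n); save(im,n+"0.png"); pickle.dump(k,open(n+"0.pkl","wb"))
print(env.sense())
E
```

```text
{'t': 0.1, 'joint_pos': array([-0.1495427 ,  0.42665445,  0.07382557,  1.60656706, -0.03410168,
        1.11078706, -0.06711094]), 'joint_velocities': array([ 0.00115928, -0.00211905,  0.00033898, -0.00200401, -0.00044217,
        0.00299992,  0.00186259]), 'tau': array([ 8.83693836e-03, -9.37480974e+01,  3.67656559e+00, -4.55044663e+01,
       -4.87404736e-02,  1.68144610e-02,  1.07460426e-04]), 'tool_pos': array([6.74604865e-01, 1.85101263e-05, 2.15844207e-01]), 'tool_rot': array([-3.84665044e-04,  7.07098306e-01,  7.07115020e-01, -4.32521594e-04]), 'wrist_force': array([-0.34012052,  0.6624321 , -0.70376582]), 'wrist_torque': array([ 0.01350777,  0.02935405, -0.01960849]), 'gripper_force': 0.0, 'opening': 0.09402210434549217}
```

View pics/scene0.png

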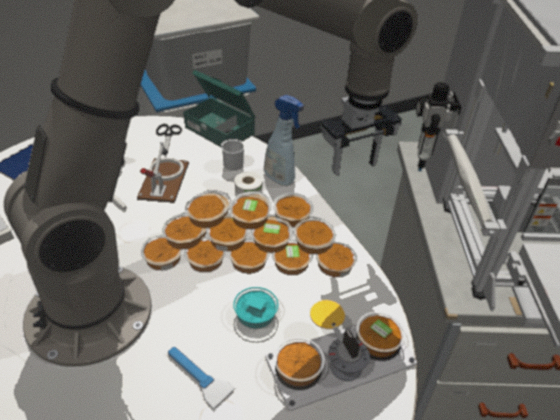

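View pics/wrist0.png

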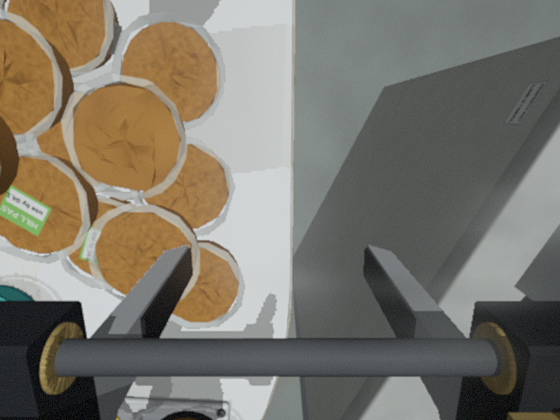

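Run:
```python
from h import *
import pickle
k=pickle.load(open("scene0.pkl","rb"))
for n,u,v,z in(("knob",350,340,.105),("cover",327,314,.068),("plain",299,360,.058),("stick",380,332,.058),("beaker",232,145,.069),("roll",249,180,.03),("turq",256,305,.046)): print(n,at_z(k,u,v,z).round(3))
im,k2=cam("side"); pickle.dump(k2,open("side0.pkl","wb")); save(im,"side0.png")
c=cv2.imread("pics/scene0.png")[285:415,235:425]; cv2.imwrite("pics/crop0.png",cv2.resize(c,(760,520),interpolation=cv2.INTER_CUBIC))
```

```text
knob [ 0.455 -0.367  0.105]
cover [ 0.462 -0.27   0.068]
plain [ 0.359 -0.34   0.058]
stick [ 0.546 -0.35   0.058]
beaker [0.513 0.392 0.069]
roll [0.512 0.263 0.03 ]
turq [ 0.341 -0.17   0.046]
```

View pics/crop0.png

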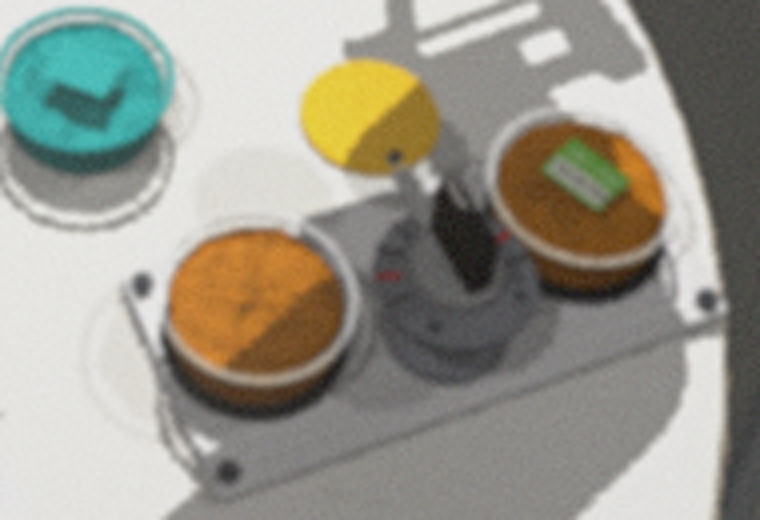

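View pics/side0.png

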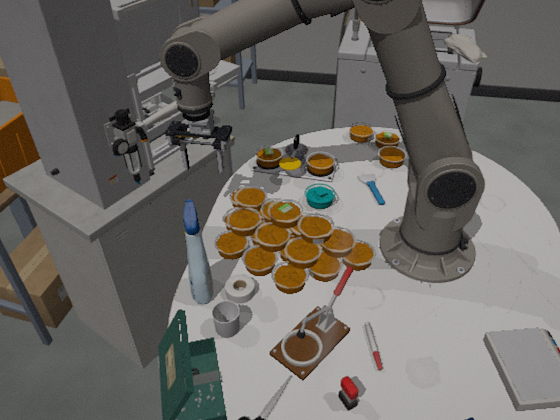

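Knob candidates: the black bar on the stand at (350,340); the clip device at (165,165) and the dark beaker are not it. The stickered cup on the stand is (380,332). Plain cup is (299,360), turquoise look-alike is (256,305), and the other stickered cups at (250,205), (272,228), (292,252) are off the stand. The crop confirms the sticker is on the world +x side. The stand's -x is close to world +y, so that is the +y nest and the turn is clockwise from above, which is + about tool z.

Call:
carry_out --targets '[[[-0.95, -0.59, 0], [0, 0, 0]], [[-0.95, -0.59, 0], [0, 0, 0]], [[-0.95, -0.59, 0], [0, 0, 0]], [[-0.95, -0.59, 0], [0, 0, 0]], [[-0.95, -0.59, 0], [0, 0, 0]]]' --gripper 1

```text
t: 0.78
tool_pos: [0.5996, -0.1212, 0.2166]
tool_rot: [0.0, 0.708, 0.707, -0.0]
wrist_force: [-0.5, -0.0, 0.1]
opening: 0.0942
gripper_force: 0.0
```

Call:
carry_out --targets '[[[-0.95, -0.59, 0], [0, 0, 0]], [[-0.95, -0.59, 0], [0, 0, 0]], [[-0.95, -0.59, 0], [0, 0, 0]], [[-0.95, -0.59, 0], [0, 0, 0]], [[-0.95, -0.59, 0], [0, 0, 0]]]'

```text
t: 1.4
tool_pos: [0.5256, -0.2395, 0.2166]
tool_rot: [0.0, 0.708, 0.707, -0.0]
wrist_force: [-0.5, 0.2, 0.5]
opening: 0.0937
gripper_force: 0.0
```

Call:
carry_out --targets '[[[-0.95, -0.59, 0], [0, 0, 0]], [[-0.95, -0.59, 0], [0, 0, 0]], [[-0.95, -0.59, 0], [0, 0, 0]], [[-0.95, -0.59, 0], [0, 0, 0]], [[0, 0, 0], [0, 0, 0]]]'

```text
t: 2.02
tool_pos: [0.4657, -0.3353, 0.2167]
tool_rot: [0.0, 0.709, 0.705, -0.0]
wrist_force: [0.6, 1.3, 0.2]
opening: 0.0936
gripper_force: 0.0
```

Run:
```python
from h import *
import pickle
im,k=cam("wrist"); save(im,"w1.png"); pickle.dump(k,open("w1.pkl","wb"))
s=env.sense(); print(s["t"],s["tool_pos"],s["tool_rot"],s["joint_pos"].round(2)); print(proj(k,[.453,-.37,.111]),proj(k,[.458,-.27,.068]),-k["R"].T@k["t"])
```

```text
2.075 [ 0.46678545 -0.33390219  0.21665183] [ 8.30474193e-05  7.08206866e-01  7.06004977e-01 -1.82897993e-05] [ 0.32  0.26  0.22  1.85 -0.07  1.04  0.57]
[263.07805783 254.61543017] [268.89157356 129.15632893] [ 0.46548295 -0.25913432  0.38390708]
```

View pics/w1.png

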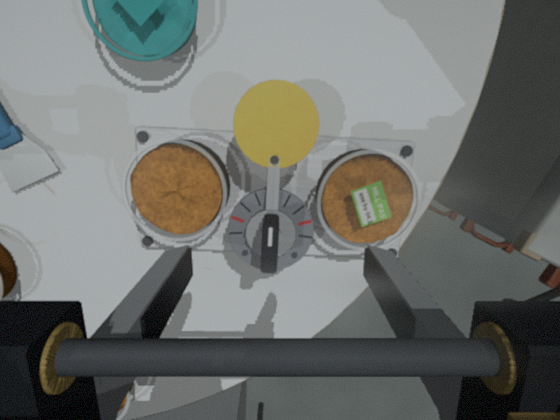

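The wrist view shows the stand straight below: cover at (276,123), dial centred near (272,228), bar running (271,217) to (269,270), and the stickered cup at right (367,198). One enlarged crop to get the bar's axis.

Run:
```python
from h import *
import pickle
k=pickle.load(open("w1.pkl","rb"))
c=cv2.imread("pics/w1.png")[80:280,210:335]; cv2.imwrite("pics/crop1.png",cv2.resize(c,None,fx=3,fy=3,interpolation=cv2.INTER_CUBIC))
im=cv2.imread("pics/w1.png"); h=cv2.cvtColor(im,cv2.COLOR_BGR2HSV)
m=cv2.inRange(h,(20,120,100),(35,255,255)); print([round(x,1) for x in cv2.minEnclosingCircle(max(cv2.findContours(m,0,1)[0],key=cv2.contourArea))[0]])
for n,u,v,z in(("cover",276.5,123.5,.068),("farend",269.5,271,.111),("plain",178,187,.058),("stick",367.5,196,.058),("dial",271,227,.06)): print(n,at_z(k,u,v,z).round(4))
```

```text
[275.7, 123.9]
cover [ 0.4647 -0.2652  0.068 ]
farend [ 0.4582 -0.3848  0.111 ]
plain [ 0.3716 -0.3229  0.058 ]
stick [ 0.5505 -0.3325  0.058 ]
dial [ 0.4588 -0.3622  0.06  ]
```

View pics/crop1.png

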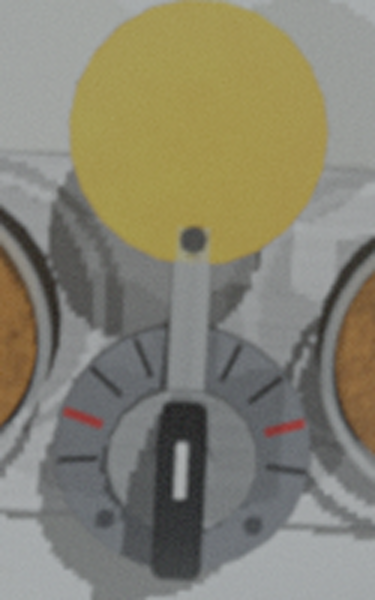

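Call:
carry_out --targets '[[[-0.6, -0.16, 0], [0, 0, 0.38]], [[-0.6, -0.16, 0], [0, 0, 0]], [[0, 0, 0.6], [0, 0, 0]], [[0, 0, 0.6], [0, 0, 0]], [[0, 0, 0], [0, 0, 0]]]'

```text
t: 2.7
tool_pos: [0.4591, -0.3612, 0.1846]
tool_rot: [-0.001, 0.725, 0.688, -0.0]
wrist_force: [-0.6, 0.2, -0.0]
opening: 0.094
gripper_force: 0.0
```

Run:
```python
from h import *
im,k=cam("wrist"); save(im,"w2.png")
s=env.sense(); print(s["t"],s["tool_pos"],Ro.from_quat(s["tool_rot"][[1,2,3,0]]).as_matrix().round(3)); p=s["tool_pos"]
print(proj(k,[p[0],p[1],.111]),proj(k,[.459,-.363,.111]))
c=cv2.imread("pics/w2.png")[90:400,130:430]; cv2.imwrite("pics/crop2.png",cv2.resize(c,None,fx=1.9,fy=1.9,interpolation=cv2.INTER_CUBIC))
for n,v in(("a",.385),("b",.341)): print(n,proj(k,[.459,-v,.111]))
```

```text
2.75 [ 0.45948076 -0.36158338  0.1855192 ] [[ 0.052  0.999 -0.002]
 [ 0.999 -0.052  0.001]
 [ 0.001 -0.002 -1.   ]]
[278.99401963 227.01874189] [278.42715995 228.9318003 ]
a [279.9832193  257.43526521]
b [276.79879278 199.1038206 ]
```

View pics/crop2.png

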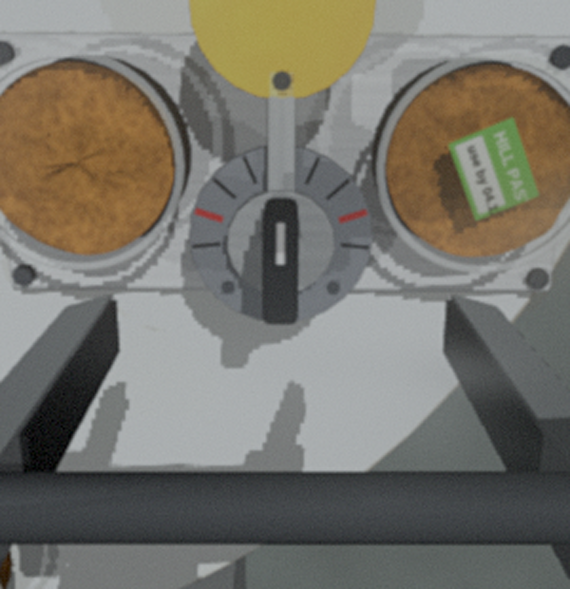

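The crop shows the bar upright in the picture, so the yaw is aligned. It is centred at column 278 with its far end at row 260, about 3 mm further in tool -x. Now descend and grip.

Call:
carry_out --targets '[[[-0.14, 0, 0.77], [0, 0, 0]], [[0, 0, 0.77], [0, 0, 0]], [[0, 0, 0.77], [0, 0, 0]], [[0, 0, 0.77], [0, 0, 0]], [[0, 0, 0.77], [0, 0, 0]]]'

```text
t: 3.38
tool_pos: [0.4594, -0.3657, 0.0889]
tool_rot: [-0.0, 0.726, 0.688, -0.0]
wrist_force: [0.1, -0.5, 0.3]
opening: 0.0941
gripper_force: 0.0
```

Call:
carry_out --targets '[[[0, 0, 0], [0, 0, 0]], [[0, 0, 0], [0, 0, 0]], [[0, 0, 0], [0, 0, 0]], [[0, 0, 0], [0, 0, 0]], [[0, 0, 0], [0, 0, 0]]]' --gripper 0 --squeeze 30

```text
t: 4.0
tool_pos: [0.4596, -0.3659, 0.0905]
tool_rot: [0.0, 0.726, 0.688, 0.0]
wrist_force: [-0.1, -0.4, -0.5]
opening: 0.0474
gripper_force: 0.0
```

Call:
carry_out --targets '[[[0, 0, 0], [0, 0, 0]], [[0, 0, 0], [0, 0, 0]], [[0, 0, 0], [0, 0, 0]], [[0, 0, 0], [0, 0, 0]], [[0, 0, 0], [0, 0, 0]]]'

```text
t: 4.62
tool_pos: [0.4583, -0.3657, 0.0901]
tool_rot: [-0.001, 0.726, 0.688, -0.0]
wrist_force: [-5.7, 1.2, 5.6]
opening: 0.0139
gripper_force: 30.0
```

The grip is on the bar: opening 13.9 mm, 30 N. Now I turn 24° clockwise per call.

Call:
carry_out --targets '[[[0, 0, 0], [0, 0, 0.6]], [[0, 0, 0], [0, 0, 0.6]], [[0, 0, 0], [0, 0, 0.6]], [[0, 0, 0], [0, 0, 0.6]], [[0, 0, 0], [0, 0, 0.6]]]'

```text
t: 5.25
tool_pos: [0.4586, -0.3658, 0.0901]
tool_rot: [-0.001, 0.854, 0.521, -0.0]
wrist_force: [-4.1, 0.8, 3.7]
opening: 0.0138
gripper_force: 30.0
```

Call:
carry_out --targets '[[[0, 0, 0], [0, 0, 0]], [[0, 0, 0], [0, 0, 0.6]], [[0, 0, 0], [0, 0, 0.6]], [[0, 0, 0], [0, 0, 0.6]], [[0, 0, 0], [0, 0, 0]]]'

```text
t: 5.88
tool_pos: [0.4588, -0.3659, 0.0902]
tool_rot: [-0.0, 0.912, 0.411, -0.0]
wrist_force: [-6.0, -0.4, 4.2]
opening: 0.0137
gripper_force: 30.0
```

```bash
cat > st.py <<'E'
from h import *
s=env.sense(); M=Ro.from_quat(s["tool_rot"][[1,2,3,0]]).as_matrix()
print(s["t"],s["tool_pos"].round(4),"turn",90-np.degrees(np.arctan2(M[1,0],M[0,0]))-3,s["wrist_force"].round(1),s["wrist_torque"].round(2),s["gripper_force"],s["opening"],s["joint_pos"].round(2))
E
python3 st.py
```

```text
5.875 [ 0.4588 -0.3659  0.0902] turn 38.45140996751888 [-6.  -0.4  4.2] [-0.06  1.29 -0.05] 30.000024139881134 0.013694895513524716 [ 0.26  0.45  0.38  1.93 -0.23  0.8   0.05]
```

Call:
carry_out --targets '[[[0, 0, 0], [0, 0, 0.6]], [[0, 0, 0], [0, 0, 0.6]], [[0, 0, 0], [0, 0, 0.6]], [[0, 0, 0], [0, 0, 0.6]], [[0, 0, 0], [0, 0, 0.6]]]'

```text
t: 6.5
tool_pos: [0.4589, -0.3661, 0.0902]
tool_rot: [0.0, 0.977, 0.212, -0.0]
wrist_force: [-3.0, -2.4, 0.8]
opening: 0.0138
gripper_force: 30.0
```

Call:
carry_out --targets '[[[0, 0, 0], [0, 0, 0.4]], [[0, 0, 0], [0, 0, 0.4]], [[0, 0, 0], [0, 0, 0.4]], [[0, 0, 0], [0, 0, 0]], [[0, 0, 0], [0, 0, 0]]]'

```text
t: 7.12
tool_pos: [0.4589, -0.3662, 0.0902]
tool_rot: [0.0, 0.991, 0.131, -0.0]
wrist_force: [-4.1, -3.4, 1.6]
opening: 0.0143
gripper_force: 30.0
```

```bash
python3 st.py
python3 - <<'E'
from h import *
im,k=cam("wrist"); save(im,"w3.png")
h=cv2.cvtColor(cv2.imread("pics/w3.png"),cv2.COLOR_BGR2HSV)
m=cv2.inRange(h,(20,120,100),(35,255,255)); c=cv2.minEnclosingCircle(max(cv2.findContours(m,0,1)[0],key=cv2.contourArea)); print(c, at_z(k,*c[0],.068))
E
```

```text
7.125 [ 0.4589 -0.3662  0.0902] turn 71.95046031658534 [-4.1 -3.4  1.6] [-0.49  0.97 -0.05] 29.99989628791809 0.014315406485626432 [ 0.15  0.48  0.53  1.94 -0.32  0.81 -0.45]
((277.4140930175781, 66.83865356445312), 78.71981048583984) [ 0.5554326  -0.34039769  0.068     ]
```

View pics/w3.png

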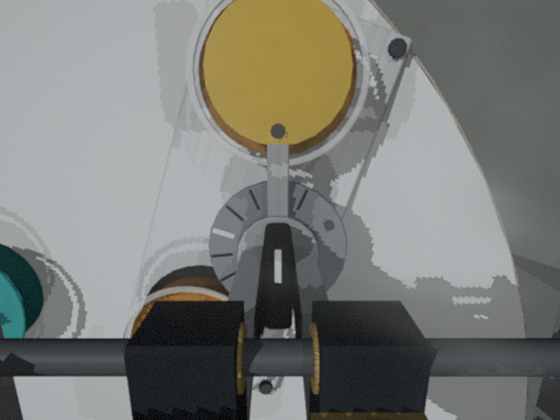

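The picture shows the cover centred over the stickered cup, with its centre near (277,67). The arm covers the red mark and the bar is held. The measured turn is 72°.

```bash
python3 -c "
from plant import env
print(env.job_done())"
```

```text
the job is handed in; nothing more can be done
None
```

I turned the knob clockwise to the third click (about 72° measured), so the yellow cover stands over the stickered cup, and handed the job in with the bar still gripped at 30 N; no verdict was returned.

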